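Shut and bolt the bench locker

TASK

Push the steel locker's door fully shut with your fingertips. Then hold the sprung brass catch plate down with one fingertip while the other fingertip pushes the brass bolt by its knob all the way home through the door's eye, and let go so that the catch springs back up and locks it. There is nothing to grasp or lift; leave the collar, key, pin and pry bar where they lie.

Things in the scene. Friction and masses are not known exactly. Their poses are not given: they have to be found in the camera images.
- slab: fixed grey granite slab, 20 mm thick (its top at z = 20 mm); all stands on it. Origin: centre of its underside
- locker: low grey-green sheet steel locker, fixed on the slab, yaw within 0.2 rad; 200 (x) by 300 (y) by 130 mm high. Origin: centre of its underside; its -x side is the front with the door, z up. On its flat top, in locker axes: the bolt lies along y at x = -50 mm; the catch plate lies beside it, centred at x = +5, y = -15 mm: 55 mm between the knob's line and the plate's centre line
- door (a joint): angle of the locker door in rad: 0 = shut (a stop), grows as it opens outwards to the locker's -x; starts ajar at 0.12 to 0.28, stays where it is left; 1 to 3 N at the free end moves it. Panel 8 mm thick, 292 mm wide, 124 mm high, top edge 2 mm below the locker top, outer face 4 mm in front of the hinge axis
- door_hinge (a point): point on the door's upright hinge axis, at the door's +y end (locker x = -105, y = +145 mm), level with the locker's underside. The door runs from here to its free end at -y
- door_push (a point): point on the outer face of the door, 230 mm from the hinge axis and 12 mm below the door's top edge; it moves with the door. Axes as the door's: its -x points out of the face. A good place to push
- door_eye (a point): centre of the slot in the steel eye on top of the door, which takes the bolt when the door is shut. The eye is a 3 mm plate across y, 258 mm from the hinge; it reaches 70 mm back over the locker and 26 mm above the locker top. It moves with the door
- bolt (a joint): travel of the brass bolt in m: 0 = withdrawn (as it starts), 0.036 = fully home against a stop; it grows as the bolt slides to the locker's -y, with about 2 N of friction, and stays where it is left. While the catch is up its tooth blocks a lug on the bolt, which then has only 3 mm of play at either end of its travel
- bolt_knob (a point): centre of the top of the bolt's upright round knob, 62 mm above the locker top; 20 mm in diameter over its upper 26 mm, 12 mm neck below. Rod, lug and the two guides the rod runs in are no higher than 24 mm above the locker top. Push the knob on its +y side towards the locker's -y. It moves with the bolt; axes as the locker's
- catch (a joint): travel of the sprung brass catch in m: 0 = up (locking), 0.012 = down on its stop; moves straight down. The bolt is free when the catch is 6 mm or more down. The spring pushes up with about 2.4 N at the top, 7 N at the bottom; when let go the catch comes up by itself, but only with the bolt within 3 mm of either end
- catch_top (a point): centre of the top of the catch's ribbed brass press plate, 44 mm above the locker top when up; 34 mm (x) by 100 mm (y), 4 mm thick, so a fingertip can slide along it in y while holding it down. Moves with the catch; axes as the locker's
- collar: bystander: grey iron ring, 60 mm in diameter, 22 mm high, flat on the locker top behind the latch; origin: centre of its underside
- key: bystander: dark steel brake block retaining key, flat bar about 190 mm long along x, 24 mm wide, 8 mm thick with a 30 mm high head, on the slab at the right; origin: centre of the underside of its bar
- pin: bystander: chrome spring pin lying along x, about 82 mm long, 12 mm thick, on the slab at the left front of the locker; origin: underside of its middle
- pry_bar: bystander: yellow steel pry bar lying along x, about 320 mm long, 16 mm thick, heel 35 mm high, on the slab at the left; origin: underside of its middle

How it is judged:
By the outcome, as a careful person would: the job done as asked, in the order asked, and still so for the second after the job is handed in, with the robot touching nothing.
It also fails if it takes over 51 s, if anything falls off the work surface, if the arm or the gripper's body presses on something with over 40 N, if the wrist force passes 120 N, or if a joint passes its speed limit or range.

ROBOT

A 7-joint arm with a two-finger parallel gripper is mounted at the origin on the work surface. World frame = base frame: x ahead of the robot, y to its left, z up, the work surface at z = 0. Lengths are in m, angles in rad, forces in N, time in s.
With the tool pointing down it reaches from about 0.425 to 0.875 m from the base axis. Payload 4.7 kg.
Tool frame: the origin (TCP) lies midway between the tips of the shut fingers; the grasp point (between the pads) lies 19 mm behind it; y points along the fingers, z is the direction in which the jaws open and shut, and the axes are right-handed (so a half turn about y gives the same grasp; the last joint's range is limited). The gripper opens to 87 mm and grips with 3 to 60 N. Pads are 19 mm wide; open, the fingers measure 117 mm over their backs; the gripper's body (75 mm by 190 mm) begins 51 mm behind the grasp point.
Start: joints at [-1.184, 0.321, -0.07, 1.45, 0.023, 1.371, -0.057], TCP at [0.237, 0.605, 0.223] pointing down, gripper open.
Joint ranges: [-2.86, 2.86], [-0.3, 2.09], [-1.38, 1.24], [0.06, 2.45], [-1.56, 4.7], [0.09, 2.05], [-2.69, 2.69]. Speed limits (rad/s): [2.57, 2.57, 3.14, 3.14, 3.14, 3.14, 3.14].

INTERFACE

Orientations are given as a rotation vector (axis times angle).
In Python, from bench import ctrl gives the robot as it stands.
- The arm moves only by the tool play_rows, never from a script. Its arguments are lists of equal length, an entry for each row: "translation": the shift along the tool's x, y, z in mm, a list of three; "turn": the turn, a rotation vector about the tool's x, y, z in rad, a list of three; "fingers": the opening, from -1 (shut) to 1 (fully open), so that 0 is half open. In form: {"translation": [[dx, dy, dz], ...], "turn": [[wx, wy, wz], ...], "fingers": [fingers, ...]}. A call has exactly 10 rows; each row shifts and turns the commanded pose from where the row before left it, along the tool's axes as they then stand; what a row does not reach is not made up. A row lasts 1/12 s, in which the tool goes at most 41.7 mm and 7.16 degrees, less where a joint would pass 70% of its speed; a pose out of reach is approached as far as the arm can. A call with a gripper value outside its range is refused whole. The fingers move at their own pace and stop on an object; "grip_force" is the grip in N (left out, the last holds). Time passes only in rows, so rows that do not move let the fingers close, or fill a call up. It gives the time, the measured TCP pose, the force and the opening at its end, in the units of the state.
- ctrl.get_state(): the state, without advancing time (a new reading comes with each control period).
- ctrl.get_image(name): name is "scene" or "side" or "wrist"; returns the picture (400x640x3 uint8, blue, green, red); there is no depth.
- ctrl.camera_info(name): a dict with "camera_matrix" (3x3 intrinsics, pixels), "R" (3x3) and "t" (3): a world point X has camera coordinates R X + t. Camera axes: x right, y down, z forward; pixel columns grow to the right and rows downward; lengths in m; the calibration is good to about 2 mm. A picture is of the moment at which its call begins: read the wrist's pose just before it. camera_info takes no time and is no camera call; for the wrist camera it gives the pose at the moment of the call.
- ctrl.close_job(): hands the job in, once; it reports no verdict.
The state is a dict: "time": time; "joint_positions": joint angles; "qd": joint speeds; "joint_torque": joint torques, N m; "position": TCP position; "tool_rot": TCP orientation; "ft_force": force on the tool from outside, world axes, zero at the start; "torque": the same for the moment, N m; "grip_width": opening from 0.0 (shut) to 1.0 (fully open).
Only numpy, scipy, OpenCV 4.12 (cv2) and the standard library are available. Lean on these libraries where they do the work, as an engineer would, in place of code of your own. Each camera call takes 0.05 s, during which the arm holds its last target.

## Working session

There is one attempt and no reset: what is moved stays moved. The work goes in short steps, Python scripts to look and compute and a tool call to move; the robot and the scene stay as the last step left them, time stands still between calls to the robot, and variables do not carry over. Pictures are saved under pics/ and viewed, and the job is handed in when it is done.

Besides the shell and the picture viewer there is one more tool, called after ">>>" by a JSON object that holds its "api" and its "payload", one argument or row to a line. play_rows: Moves the arm, as the interface text tells. Its arguments: {"type":"object","properties":{"translation":{"type":"array"},"turn":{"type":"array"},"fingers":{"type":"array"},"grip_force":{"type":"number"}},"required":["translation","turn","fingers"]}

```bash
ls; mkdir -p pics; python3 - <<'E'
from bench import ctrl
import cv2
s=ctrl.get_state();print(s)
for n in("scene","side","wrist"):
    i=ctrl.camera_info(n);print(n,i)
    cv2.imwrite(f"pics/{n}0.png",ctrl.get_image(n))
E
```

```text
pics
{'time': 0.0, 'joint_positions': array([-1.18388036,  0.3217944 , -0.07007355,  1.45166683,  0.02261487,
        1.37080187, -0.05687273]), 'qd': array([-3.11886048e-04,  1.77347879e-03, -9.53328875e-04, -2.19545098e-03,
        1.32660792e-03,  4.75953265e-04,  7.95980641e-05]), 'joint_torque': array([-6.13786688e-05, -4.91290069e+01, -4.03837077e-01, -3.12521124e+01,
       -6.36851834e-02,  4.37316787e-02,  1.98548432e-04]), 'position': array([0.23661293, 0.60481207, 0.22148411]), 'tool_rot': array([-1.55281204,  0.29272247, -0.29235364]), 'ft_force': array([ 0.25549429, -0.77457621,  0.03607427]), 'torque': array([-0.01163391, -0.01754591,  0.02515477]), 'grip_width': 0.9947280870307045}
scene {'camera_matrix': array([[381.6971416 ,   0.        , 320.10273156],
       [  0.        , 381.6971416 , 199.23148945],
       [  0.        ,   0.        ,   1.        ]]), 'R': array([[ 7.44772339e-02,  9.97222689e-01,  2.22435255e-04],
       [ 8.76906137e-01, -6.53852163e-02, -4.76193658e-01],
       [-4.74856576e-01,  3.56606413e-02, -8.79340407e-01]]), 't': array([-0.05011161, -0.42710965,  1.67012312])}
side {'camera_matrix': array([[361.27156554,   0.        , 317.36429303],
       [  0.        , 361.27156554, 200.40871245],
       [  0.        ,   0.        ,   1.        ]]), 'R': array([[ 0.75868202, -0.65126855,  0.01583841],
       [-0.49484775, -0.59193454, -0.63619117],
       [ 0.4237066 ,  0.4748292 , -0.77136888]]), 't': array([-0.40965903,  0.37091175,  0.80670277])}
wrist {'camera_matrix': array([[292.97929343,   0.        , 322.33289359],
       [  0.        , 292.97929343, 201.85459295],
       [  0.        ,   0.        ,   1.        ]]), 'R': array([[ 0.36536247,  0.93086296, -0.00209929],
       [ 0.90033796, -0.35280684,  0.25479187],
       [ 0.23643567, -0.09498145, -0.96699364]]), 't': array([-0.64956712, -0.03107617,  0.39047653])}
```

View pics/scene0.png

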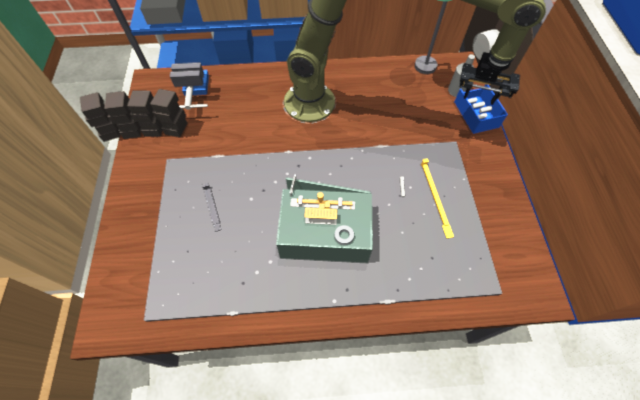

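View pics/side0.png

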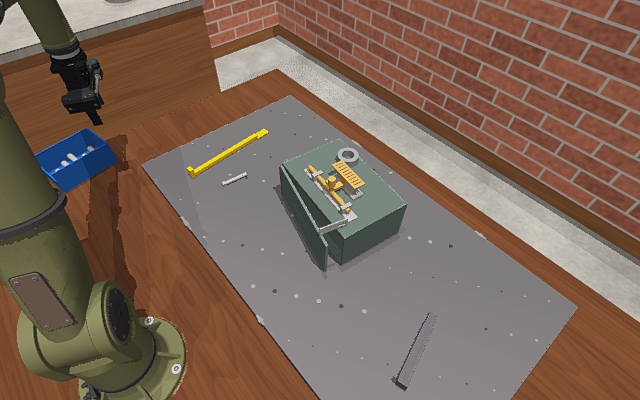

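View pics/wrist0.png

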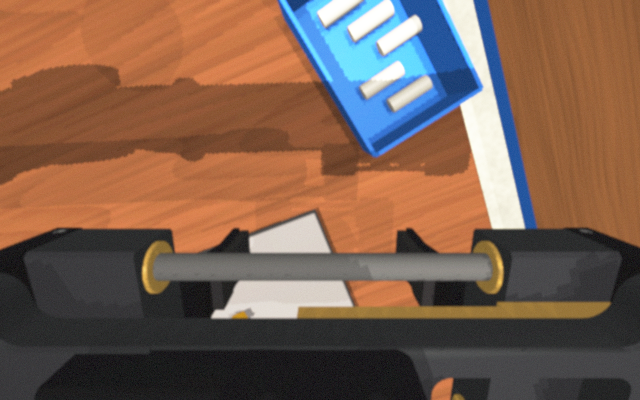

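The scene view shows the locker around (325,222), its door ajar toward the robot with the free end at about (290,182), knob near (320,197) and catch plate near (321,214). Zooming in.

```bash
python3 - <<'E'
import cv2
a=cv2.imread("pics/scene0.png")[165:275,260:390];cv2.imwrite("pics/sc_z.png",cv2.resize(a,None,fx=5,fy=5,interpolation=cv2.INTER_CUBIC))
a=cv2.imread("pics/side0.png")[130:280,260:420];cv2.imwrite("pics/si_z.png",cv2.resize(a,None,fx=4,fy=4,interpolation=cv2.INTER_CUBIC)[:600])
E
```

```text
(no output)
```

View pics/sc_z.png

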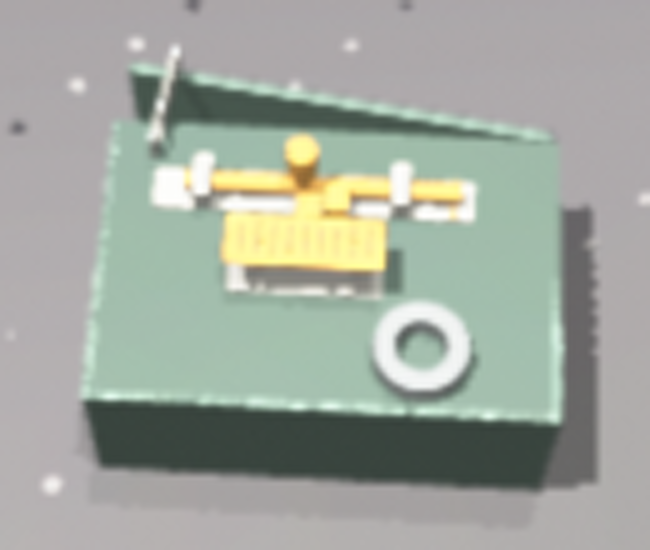

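View pics/si_z.png

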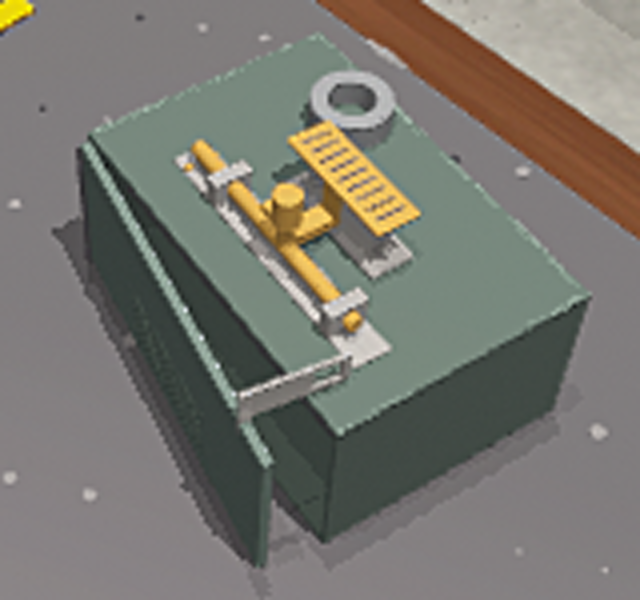

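```bash
cat > h.py <<'E'
import numpy as np
from bench import ctrl
def ray(n,uv,z):
    i=ctrl.camera_info(n);K,R,t=i["camera_matrix"],i["R"],i["t"]
    d=R.T@np.linalg.solve(K,[uv[0],uv[1],1]);c=-R.T@t
    return c+d*(z-c[2])/d[2]
def sc(p):return ((p[0]+.5)/5-.5+260,(p[1]+.5)/5-.5+165)
def si(p):return ((p[0]+.5)/4-.5+260,(p[1]+.5)/4-.5+130)
E
python3 - <<'E'
from h import *
L=np.array([[-.1,-.15],[-.1,.15],[.1,-.15],[.1,.15]])
A=[ray("scene",sc(p),.15)[:2] for p in[(115,122),(557,140),(85,400),(562,422)]]
B=[ray("side",si(p),.15)[:2] for p in[(340,433),(93,133),(590,297),(318,36)]]
def fit(P):
    P=np.array(P);l=np.vstack([L]*(len(P)//4));m=P.mean(0);q=P-m
    a=np.arctan2((l[:,0]*q[:,1]-l[:,1]*q[:,0]).sum(),(l*q).sum())
    R=np.array([[np.cos(a),-np.sin(a)],[np.sin(a),np.cos(a)]])
    print(m,a,((q-l@R.T)*1000).round(1).tolist());return m,a,R
fit(A);fit(B);m,a,R=fit(A+B)
iv=lambda p:((np.array(p)[:2]-m)@R*1000).round(1)
# knob top z .212
print("knob",iv(ray("scene",sc((302,147)),.212)),iv(ray("side",si((289,192)),.212)))
# plate top z .194 corners
for p in[(226,212),(386,219),(222,262),(385,269)]:print("pl",iv(ray("scene",sc(p),.194)))
for p in[(288,140),(330,122),(421,213),(383,235)]:print("plS",iv(ray("side",si(p),.194)))
print("door free top",iv(ray("scene",sc((132,67)),.148)),iv(ray("side",si((268,465)),.148)))
E
```

```text
[0.63824704 0.01998773] -0.12226004822840252 [[-0.1, 1.2], [-0.7, -1.2], [0.4, 1.4], [0.4, -1.4]]
[0.63609944 0.01483991] -0.13192823691070216 [[2.5, 1.8], [3.1, -1.8], [-1.7, 0.7], [-3.9, -0.7]]
[0.63717324 0.01741382] -0.1270704002826836 [[1.6, 3.2], [-0.4, 1.0], [2.3, 4.3], [0.9, 1.7], [0.8, -0.2], [2.8, -3.9], [-3.5, -2.3], [-4.3, -3.9]]
knob [-51.5 -17.8] [-48.9 -19.9]
pl [-12.1 -63.8]
pl [-12.5  37.3]
pl [ 23.  -63.8]
pl [22.4 37.7]
plS [-12.4  32.2]
plS [20.8 31.1]
plS [ 21.2 -65.9]
plS [-10.2 -67.8]
door free top [-144.  -139.5] [-146.8 -144.4]
```

```bash
cat >> h.py <<'E'
from scipy.spatial.transform import Rotation as Ro
m=np.array([.6372,.0174]);yaw=-.127
c,s_=np.cos(yaw),np.sin(yaw)
LR=np.array([[c,-s_,0],[s_,c,0],[0,0,1]])
def w2l(p):return LR.T@(np.array(p)-[m[0],m[1],.15])   # locker axes, z above its top
def l2w(p):return LR@np.array(p)+[m[0],m[1],.15]
def st():
    s=ctrl.get_state();T=Ro.from_rotvec(s["tool_rot"]).as_matrix()
    print("t%.2f"%s["time"],"loc mm",(w2l(s["position"])*1000).round(1),"F loc",(LR.T@s["ft_force"]).round(1),"grip %.3f"%s["grip_width"])
    print("tool axes in locker (cols)",(LR.T@T).round(3).tolist())
    return s,T
def goto(pl,Tz=None):
    s,T=st();W=l2w(np.array(pl)/1000)
    print("shift in tool mm",(T.T@(W-s["position"])*1000).round(1))
def turn():
    s,T=st()
    for sg in(1,-1):
        z=LR[:,0]*sg;y=np.array([0,0,-1.]);D=np.stack([np.cross(y,z),y,z],1)
        print(sg,"turn",Ro.from_matrix(T.T@D).as_rotvec().round(3));
        print(" shift after turn to door",(D.T@(l2w([-.165,-.085,.10])-s["position"])*1000).round(1))
E
python3 - <<'E'
from h import *
turn();print(ctrl.get_state()["joint_positions"].round(2))
print(l2w([-.165,-.085,.1]))
E
```

```text
t0.15 loc mm [-471.8  532.1   71.7] F loc [0.3 0.9 0.1] grip 0.999
tool axes in locker (cols) [[0.97, -0.0, 0.243], [-0.243, -0.001, 0.97], [0.0, -1.0, -0.001]]
1 turn [1.000e-03 1.325e+00 1.000e-03]
 shift after turn to door [617.1 -28.3 306.8]
-1 turn [ 1.000e-03 -1.816e+00 -1.000e-03]
 shift after turn to door [-617.1  -28.3 -306.8]
[-1.18  0.32 -0.07  1.45  0.02  1.37 -0.06]
[ 0.46276285 -0.04601672  0.25      ]
```

>>> {"api": "play_rows", "payload": {
  "translation": [
    [36,-2,-9],
    [36,-2,-9],
    [36,-2,-9],
    [36,-2,-9],
    [36,-2,-9],
    [36,-2,-9],
    [36,-2,-9],
    [36,-2,-9],
    [36,-2,-9],
    [36,-2,-9]
  ],
  "turn": [
    [0,0.066,0],
    [0,0.066,0],
    [0,0.066,0],
    [0,0.066,0],
    [0,0.066,0],
    [0,0.066,0],
    [0,0.066,0],
    [0,0.066,0],
    [0,0.066,0],
    [0,0.066,0]
  ],
  "fingers": [-1,-1,-1,-1,-1,-1,-1,-1,-1,-1],
  "grip_force": 20
}}

```text
time: 0.98
position: [0.4598, 0.3147, 0.2423]
tool_rot: [-1.416, 0.807, -0.807]
ft_force: [-0.1, 0.0, -0.4]
grip_width: 0.328
```

```bash
python3 -c "
from h import *
turn()"
```

```text
t0.98 loc mm [-213.6  272.4   92.3] F loc [-0.1  0.  -0.4] grip 0.328
tool axes in locker (cols) [[0.614, -0.0, 0.789], [-0.789, -0.0, 0.614], [0.0, -1.0, -0.0]]
1 turn [0.    0.661 0.   ]
 shift after turn to door [357.4  -7.7  48.6]
-1 turn [ 0.   -2.48 -0.  ]
 shift after turn to door [-357.4   -7.7  -48.6]
```

>>> {"api": "play_rows", "payload": {
  "translation": [
    [36,0,-7.5],
    [36,0,-7.5],
    [36,0,-7.5],
    [36,0,-7.5],
    [36,0,-7.5],
    [36,0,-7.5],
    [36,0,-7.5],
    [36,0,-7.5],
    [36,0,-7.5],
    [36,0,-7.5]
  ],
  "turn": [
    [0,0.066,0],
    [0,0.066,0],
    [0,0.066,0],
    [0,0.066,0],
    [0,0.066,0],
    [0,0.066,0],
    [0,0.066,0],
    [0,0.066,0],
    [0,0.066,0],
    [0,0.066,0]
  ],
  "fingers": [-1,-1,-1,-1,-1,-1,-1,-1,-1,-1]
}}

```text
time: 1.82
position: [0.4714, -0.0463, 0.2424]
tool_rot: [-1.147, 1.301, -1.301]
ft_force: [1.5, -0.3, 0.6]
grip_width: 0.003
```

```bash
python3 -c "
from h import *
turn()
import cv2
a=ctrl.get_image('side');cv2.imwrite('pics/side1.png',a)
cv2.imwrite('pics/w1.png',ctrl.get_image('wrist'))
"
```

```text
t1.82 loc mm [-156.4  -84.1   92.4] F loc [ 1.5 -0.1  0.6] grip 0.003
tool axes in locker (cols) [[0.001, 0.0, 1.0], [-1.0, -0.0, 0.001], [0.0, -1.0, 0.0]]
1 turn [-0.     0.001  0.   ]
 shift after turn to door [ 0.9 -7.6 -8.6]
-1 turn [ 0.   -3.14  0.  ]
 shift after turn to door [-0.9 -7.6  8.6]
```

View pics/side1.png

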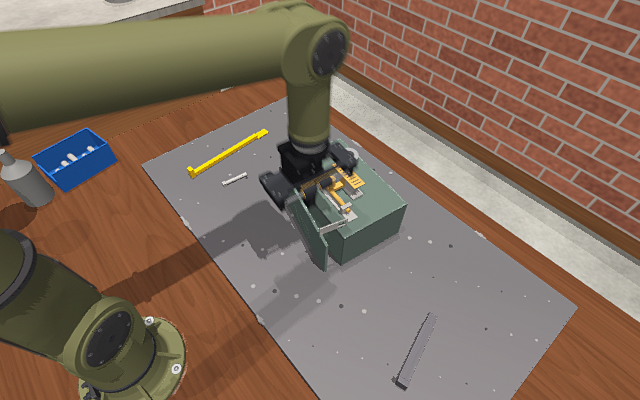

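View pics/w1.png

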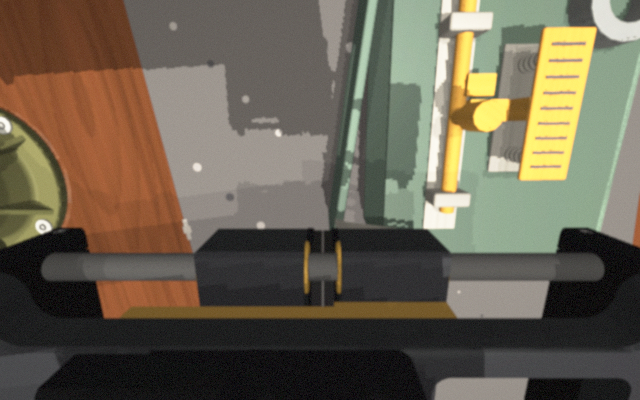

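```bash
python3 -c "
from h import *
i=ctrl.camera_info('wrist');print('cam in loc',(w2l(-i['R'].T@i['t'])*1000).round(1))
f=lambda p,z:(w2l(ray('wrist',p,z))*1000).round(1)
print('knob',f((490,117),.212))
for p in [(545,28),(596,28),(569,180),(519,180)]: print(f(p,.194))
# door top edge
for p in [(375,0),(385,0),(330,222),(345,222)]: print('door',f(p,.148))
goto([-165,-90,-13])
import cv2
a=cv2.imread('pics/w1.png')[0:240,320:640];cv2.imwrite('pics/w1z.png',cv2.resize(a,None,fx=2.5,fy=2.5,interpolation=cv2.INTER_CUBIC))
"
```

```text
cam in loc [-155.6  -19.5  255.3]
knob [-49.1 -15.8  62. ]
[-11.3  39.5  44. ]
[21.7 39.2 44. ]
[ 24.9 -60.3  44. ]
[-11.8 -60.   44. ]
door [-114.2   72.6   -2. ]
door [-106.5   72.6   -2. ]
door [-149.  -106.9   -2. ]
door [-135.1 -107.    -2. ]
t1.92 loc mm [-156.7  -89.4   92.8] F loc [ 0.3  0.5 -0.2] grip 0.008
tool axes in locker (cols) [[-0.007, 0.0, 1.0], [-1.0, -0.001, -0.007], [0.001, -1.0, 0.0]]
shift in tool mm [  0.5 105.8  -8.3]
```

View pics/w1z.png

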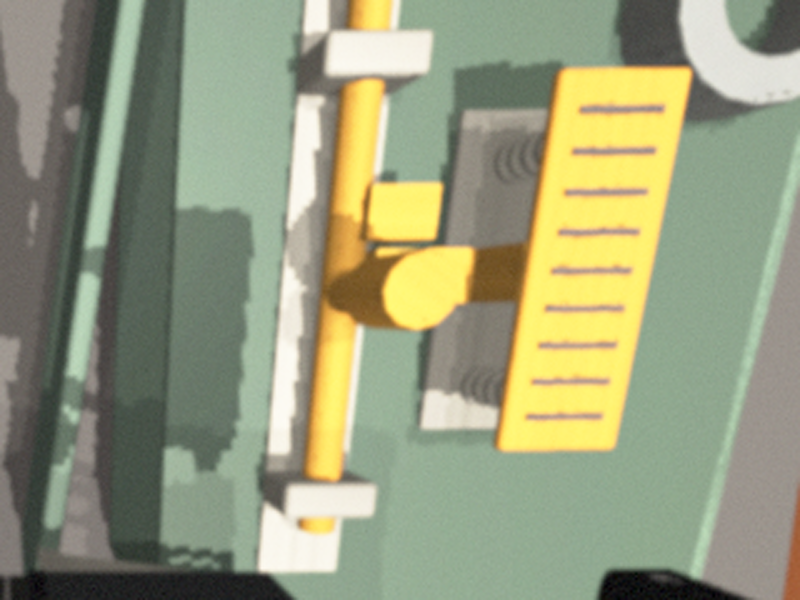

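>>> {"api": "play_rows", "payload": {
  "translation": [
    [0,0,-10],
    [0,10,-6],
    [0,20,0],
    [0,20,0],
    [0,20,0],
    [0,20,0],
    [0,10,0],
    [0,6,0],
    [0,0,0],
    [0,0,0]
  ],
  "turn": [
    [0,0,0],
    [0,0,0],
    [0,0,0],
    [0,0,0],
    [0,0,0],
    [0,0,0],
    [0,0,0],
    [0,0,0],
    [0,0,0],
    [0,0,0]
  ],
  "fingers": [-1,-1,-1,-1,-1,-1,-1,-1,-1,-1]
}}

```text
time: 2.75
position: [0.4565, -0.0423, 0.1371]
tool_rot: [-1.149, 1.298, -1.299]
ft_force: [-0.9, -0.1, 0.1]
grip_width: 0.003
```

```bash
python3 -c "
from h import *
import cv2
st()
a=ctrl.get_image('side')[110:280,240:420];cv2.imwrite('pics/side2.png',cv2.resize(a,None,fx=3.5,fy=3.5))
"
```

```text
t2.75 loc mm [-171.7  -82.1  -12.9] F loc [-0.9 -0.2  0.1] grip 0.003
tool axes in locker (cols) [[0.005, 0.001, 1.0], [-1.0, 0.0, 0.005], [-0.0, -1.0, 0.001]]
```

View pics/side2.png

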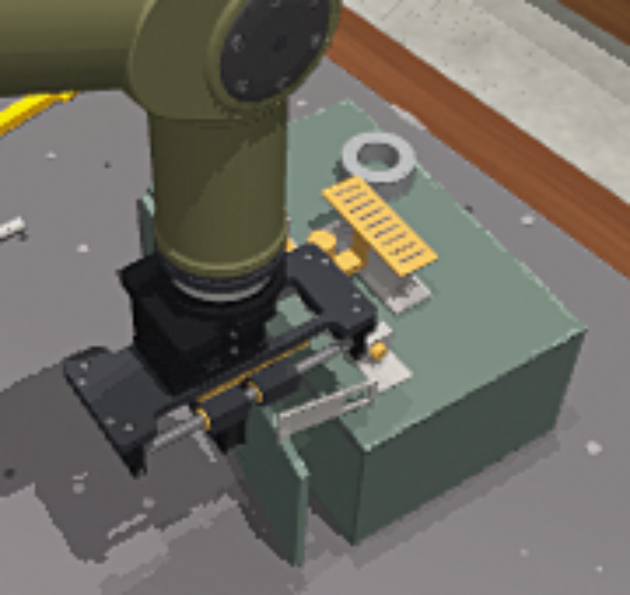

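>>> {"api": "play_rows", "payload": {
  "translation": [
    [5,0,3],
    [0,0,4],
    [0,0,4],
    [0,0,4],
    [0,0,4],
    [0,0,4],
    [0,0,4],
    [0,0,4],
    [0,0,4],
    [0,0,3]
  ],
  "turn": [
    [0,0,0],
    [0,0,0],
    [0,0,0],
    [0,0,0],
    [0,0,0],
    [0,0,0],
    [0,0,0],
    [0,0,0],
    [0,0,0],
    [0,0,0]
  ],
  "fingers": [-1,-1,-1,-1,-1,-1,-1,-1,-1,-1]
}}

```text
time: 3.63
position: [0.4934, -0.0522, 0.1364]
tool_rot: [-1.149, 1.299, -1.299]
ft_force: [-0.6, -1.3, -0.4]
grip_width: 0.004
```

```bash
python3 -c "
from h import *
import cv2
st()
a=ctrl.get_image('side')[110:280,240:420];cv2.imwrite('pics/side3.png',cv2.resize(a,None,fx=3.5,fy=3.5))
"
```

```text
t3.63 loc mm [-133.8  -87.2  -13.6] F loc [-0.4 -1.4 -0.4] grip 0.004
tool axes in locker (cols) [[0.005, -0.0, 1.0], [-1.0, -0.0, 0.005], [0.0, -1.0, -0.0]]
```

View pics/side3.png

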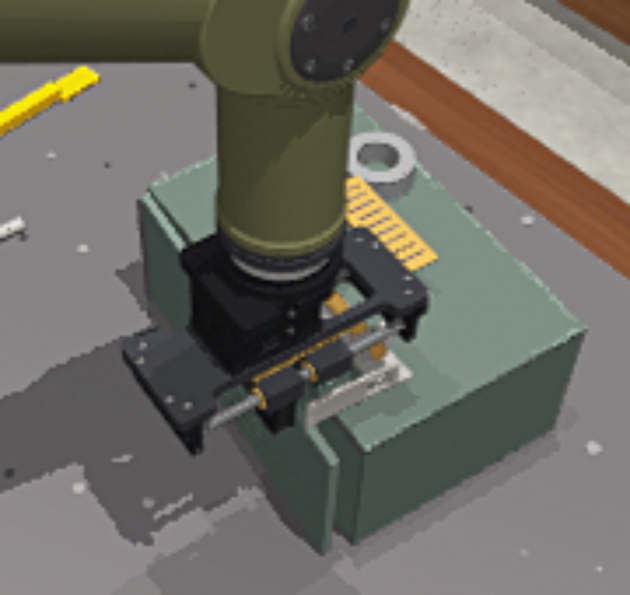

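>>> {"api": "play_rows", "payload": {
  "translation": [
    [0,0,2],
    [0,0,2],
    [0,0,2],
    [0,0,2],
    [0,0,1],
    [0,0,1],
    [0,0,1],
    [0,0,0],
    [0,0,0],
    [0,0,0]
  ],
  "turn": [
    [0,0,0],
    [0,0,0],
    [0,0,0],
    [0,0,0],
    [0,0,0],
    [0,0,0],
    [0,0,0],
    [0,0,0],
    [0,0,0],
    [0,0,0]
  ],
  "fingers": [-1,-1,-1,-1,-1,-1,-1,-1,-1,-1]
}}

```text
time: 4.52
position: [0.5044, -0.0531, 0.1367]
tool_rot: [-1.148, 1.298, -1.298]
ft_force: [-0.1, 0.8, 0.1]
grip_width: 0.003
```

```bash
python3 -c "
from h import *
import cv2
st()
a=ctrl.get_image('side')[110:280,240:420];cv2.imwrite('pics/side4.png',cv2.resize(a,None,fx=3.5,fy=3.5))
"
```

```text
t4.52 loc mm [-122.8  -86.7  -13.3] F loc [-0.2  0.8  0.1] grip 0.003
tool axes in locker (cols) [[0.005, 0.001, 1.0], [-1.0, 0.0, 0.005], [-0.0, -1.0, 0.001]]
```

View pics/side4.png

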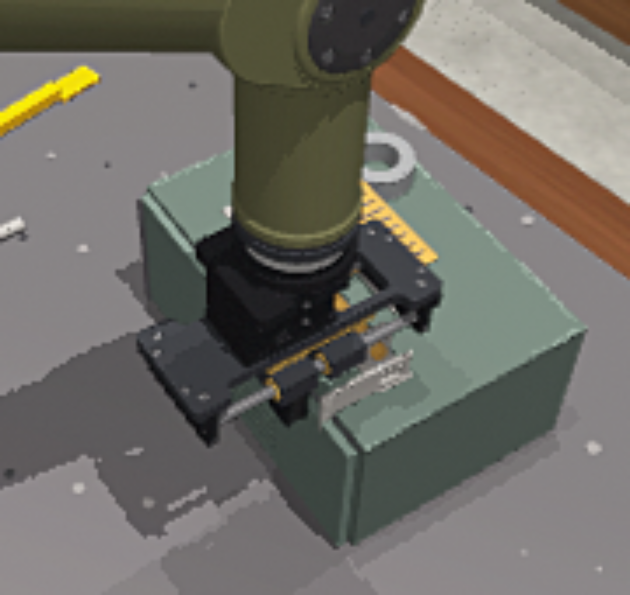

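>>> {"api": "play_rows", "payload": {
  "translation": [
    [0,0,1],
    [0,0,1],
    [0,0,1],
    [0,0,1],
    [0,0,1],
    [0,0,0],
    [0,0,0],
    [0,0,0],
    [0,0,0],
    [0,0,0]
  ],
  "turn": [
    [0,0,0],
    [0,0,0],
    [0,0,0],
    [0,0,0],
    [0,0,0],
    [0,0,0],
    [0,0,0],
    [0,0,0],
    [0,0,0],
    [0,0,0]
  ],
  "fingers": [-1,-1,-1,-1,-1,-1,-1,-1,-1,-1]
}}

```text
time: 5.4
position: [0.5073, -0.0535, 0.1363]
tool_rot: [-1.152, 1.302, -1.296]
ft_force: [-5.8, 1.9, 4.0]
grip_width: 0.007
```

```bash
python3 -c "
from h import *
st()
"
```

```text
t5.40 loc mm [-119.9  -86.8  -13.7] F loc [-6.   1.2  4. ] grip 0.007
tool axes in locker (cols) [[0.005, -0.004, 1.0], [-1.0, 0.0, 0.005], [-0.001, -1.0, -0.004]]
```

>>> {"api": "play_rows", "payload": {
  "translation": [
    [0,0,1],
    [0,0,1],
    [0,0,1],
    [0,0,0],
    [0,0,0],
    [0,0,0],
    [0,0,0],
    [0,0,0],
    [0,0,0],
    [0,0,0]
  ],
  "turn": [
    [0,0,0],
    [0,0,0],
    [0,0,0],
    [0,0,0],
    [0,0,0],
    [0,0,0],
    [0,0,0],
    [0,0,0],
    [0,0,0],
    [0,0,0]
  ],
  "fingers": [-1,-1,-1,-1,-1,-1,-1,-1,-1,-1]
}}

```text
time: 6.23
position: [0.5073, -0.0536, 0.1362]
tool_rot: [-1.156, 1.308, -1.292]
ft_force: [-15.0, 2.0, 11.4]
grip_width: 0.005
```

```bash
python3 -c "
from h import *
st()
"
```

```text
t6.23 loc mm [-119.8  -86.8  -13.8] F loc [-15.1   0.1  11.4] grip 0.005
tool axes in locker (cols) [[0.005, -0.011, 1.0], [-1.0, 0.001, 0.005], [-0.001, -1.0, -0.011]]
```

>>> {"api": "play_rows", "payload": {
  "translation": [
    [0,0,-10],
    [0,0,-15],
    [0,-20,-5],
    [0,-30,0],
    [0,-30,0],
    [0,-20,0],
    [-10,-5,10],
    [-15,0,20],
    [-15,0,20],
    [-15,0,15]
  ],
  "turn": [
    [0,0,0],
    [0,0,0],
    [0,0,0],
    [0,0,0],
    [0,0,0],
    [0,0,0],
    [0,0,0],
    [0,0,0],
    [0,0,0],
    [0,0,0]
  ],
  "fingers": [-1,-1,-1,-1,-1,-1,-1,-0.08,-0.08,-0.08]
}}

```text
time: 7.07
position: [0.5555, -0.0034, 0.242]
tool_rot: [-1.146, 1.296, -1.3]
ft_force: [0.2, 0.2, 0.4]
grip_width: 0.151
```

```bash
python3 -c "
from h import *
import cv2
goto([-22.5,12,80])
a=ctrl.get_image('side')[110:280,240:420];cv2.imwrite('pics/side5.png',cv2.resize(a,None,fx=3.5,fy=3.5))
cv2.imwrite('pics/sc5.png',cv2.resize(ctrl.get_image('scene')[165:275,240:400],None,fx=5,fy=5))
"
```

```text
t7.07 loc mm [-78.4 -31.   92. ] F loc [0.2 0.2 0.4] grip 0.151
tool axes in locker (cols) [[0.005, 0.003, 1.0], [-1.0, 0.001, 0.005], [-0.001, -1.0, 0.003]]
shift in tool mm [-42.8  12.2  56.1]
```

View pics/side5.png

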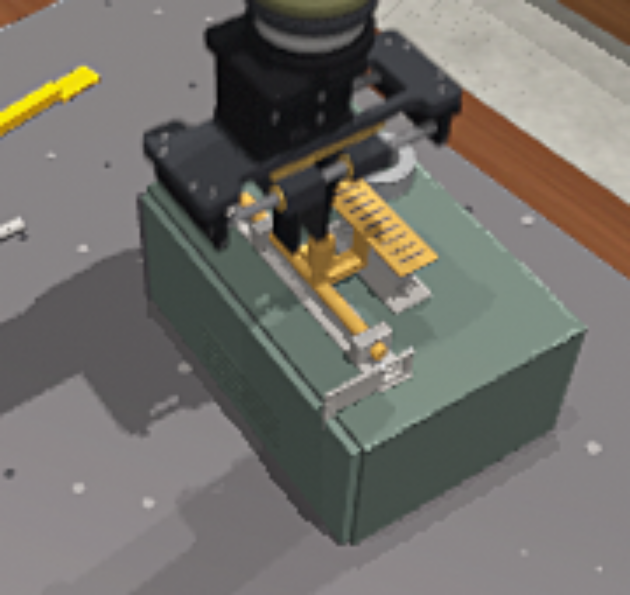

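View pics/sc5.png

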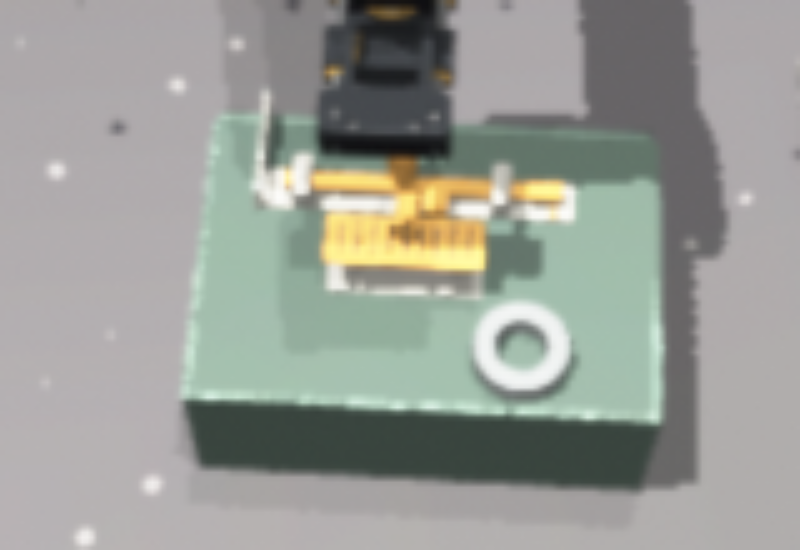

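The door sits flush and the eye lines up with the bolt end. Moving over the latch.

>>> {"api": "play_rows", "payload": {
  "translation": [
    [-8,0,8],
    [-8,0,10],
    [-8,0,10],
    [-8,0,10],
    [-8,2,10],
    [-3,3,8],
    [0,0,0],
    [0,0,0],
    [0,0,0],
    [0,0,0]
  ],
  "turn": [
    [0,0,0],
    [0,0,0],
    [0,0,0],
    [0,0,0],
    [0,0,0],
    [0,0,0],
    [0,0,0],
    [0,0,0],
    [0,0,0],
    [0,0,0]
  ],
  "fingers": [-0.08,-0.08,-0.08,-0.08,-0.08,-0.08,-0.08,-0.08,-0.08,-0.08]
}}

```text
time: 8.0
position: [0.6139, 0.0311, 0.2369]
tool_rot: [-1.148, 1.299, -1.299]
ft_force: [-0.9, 0.6, -0.1]
grip_width: 0.455
```

```bash
python3 -c "
from h import *
import cv2
goto([-22.5,12,60])
cv2.imwrite('pics/w6.png',ctrl.get_image('wrist'))
a=ctrl.get_image('side')[110:280,240:420];cv2.imwrite('pics/side6.png',cv2.resize(a,None,fx=3.5,fy=3.5))
"
```

```text
t8.00 loc mm [-24.8  10.6  86.9] F loc [-0.9  0.5 -0.1] grip 0.455
tool axes in locker (cols) [[0.004, 0.0, 1.0], [-1.0, 0.0, 0.004], [-0.0, -1.0, 0.0]]
shift in tool mm [-1.4 26.9  2.3]
```

View pics/side6.png

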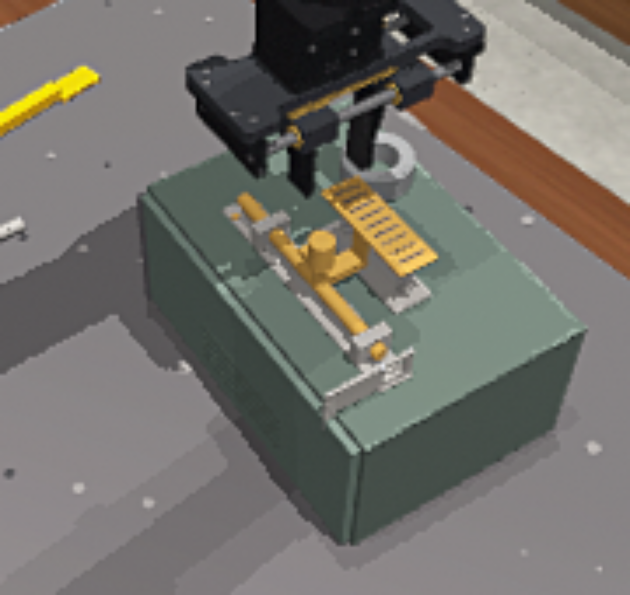

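View pics/w6.png

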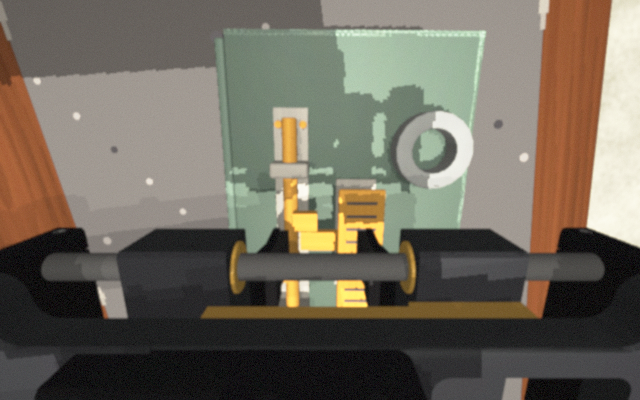

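```bash
python3 -c "
from h import *
f=lambda p,z:(w2l(ray('wrist',p,z))*1000).round(1)
print('plate +y end',f((337,191),.194),f((384,191),.194), f((338,245),.194))
print('top back corners',f((225,32),.15),f((484,32),.15))
print('left/right edges',f((219,40),.148),f((464,220),.15))
print('rod end', f((289,119),.167))
"
```

```text
plate +y end [-13.6  34.7  44. ] [20.2 34.8 44. ] [-12.2  -7.1  44. ]
top back corners [-98.8 149.   -0. ] [ 99.2 149.7  -0. ]
left/right edges [-104.5  144.    -2. ] [102.9  -1.4   0. ]
rod end [-49.7  84.9  17. ]
```

>>> {"api": "play_rows", "payload": {
  "translation": [
    [-1,6,2],
    [0,8,0],
    [0,8,0],
    [0,8,0],
    [0,6,0],
    [0,3,0],
    [0,0,0],
    [0,0,0],
    [0,0,0],
    [0,0,0]
  ],
  "turn": [
    [0,0,0],
    [0,0,0],
    [0,0,0],
    [0,0,0],
    [0,0,0],
    [0,0,0],
    [0,0,0],
    [0,0,0],
    [0,0,0],
    [0,0,0]
  ],
  "fingers": [-0.08,-0.08,-0.08,-0.08,-0.08,-0.08,-0.08,-0.08,-0.08,-0.08]
}}

```text
time: 8.93
position: [0.6167, 0.0326, 0.1981]
tool_rot: [-1.148, 1.298, -1.299]
ft_force: [-0.9, -0.7, -0.1]
grip_width: 0.463
```

```bash
python3 -c "
from h import *
import cv2
goto([-22.5,12,33])
a=ctrl.get_image('side')[130:250,270:400];cv2.imwrite('pics/side7.png',cv2.resize(a,None,fx=5,fy=5))
"
```

```text
t8.93 loc mm [-22.2  12.5  48.1] F loc [-0.8 -0.8 -0.1] grip 0.463
tool axes in locker (cols) [[0.005, 0.001, 1.0], [-1.0, 0.0, 0.005], [-0.0, -1.0, 0.001]]
shift in tool mm [ 0.5 15.1 -0.3]
```

View pics/side7.png

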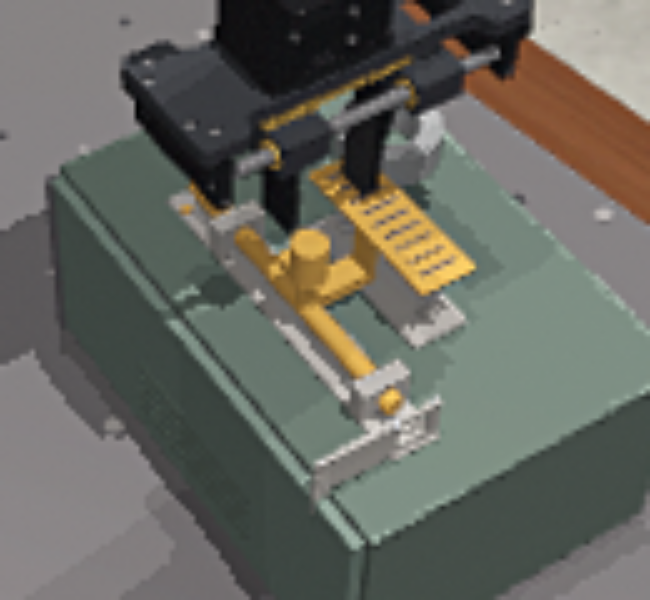

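>>> {"api": "play_rows", "payload": {
  "translation": [
    [0,2,0],
    [0,2,0],
    [0,2,0],
    [0,2,0],
    [0,2,0],
    [0,2,0],
    [0,2,0],
    [0,1,0],
    [0,0,0],
    [0,0,0]
  ],
  "turn": [
    [0,0,0],
    [0,0,0],
    [0,0,0],
    [0,0,0],
    [0,0,0],
    [0,0,0],
    [0,0,0],
    [0,0,0],
    [0,0,0],
    [0,0,0]
  ],
  "fingers": [-0.08,-0.08,-0.08,-0.08,-0.08,-0.08,-0.08,-0.08,-0.08,-0.08]
}}

```text
time: 9.82
position: [0.6167, 0.0327, 0.1832]
tool_rot: [-1.148, 1.298, -1.299]
ft_force: [-1.7, -0.6, 6.2]
grip_width: 0.46
```

```bash
python3 -c "
from h import *
import cv2
st()
a=ctrl.get_image('side')[130:250,270:400];cv2.imwrite('pics/side8.png',cv2.resize(a,None,fx=5,fy=5))
"
```

```text
t9.82 loc mm [-22.3  12.6  33.2] F loc [-1.6 -0.8  6.2] grip 0.460
tool axes in locker (cols) [[0.005, 0.001, 1.0], [-1.0, 0.0, 0.005], [-0.0, -1.0, 0.001]]
```

View pics/side8.png

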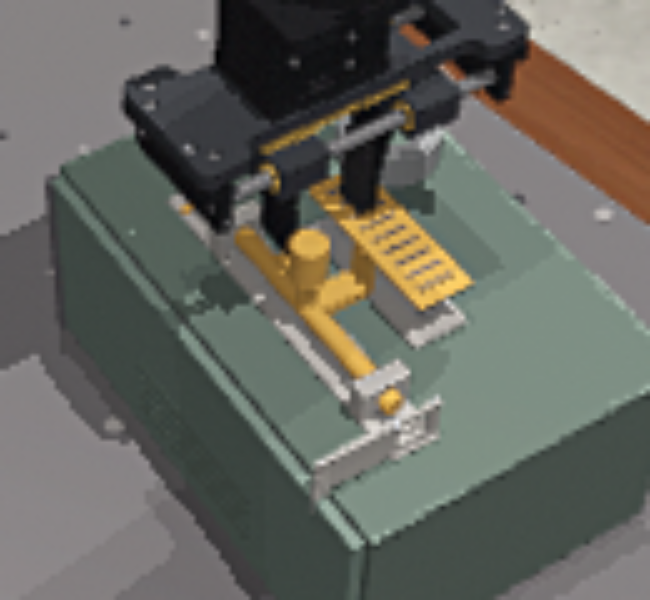

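Catch is about 10 mm down (6.2 N). Now pushing the knob.

>>> {"api": "play_rows", "payload": {
  "translation": [
    [3,0,0],
    [4,0,0],
    [4,0,0],
    [4,0,0],
    [4,0,0],
    [4,0,0],
    [4,0,0],
    [4,0,0],
    [4,0,0],
    [0,0,0]
  ],
  "turn": [
    [0,0,0],
    [0,0,0],
    [0,0,0],
    [0,0,0],
    [0,0,0],
    [0,0,0],
    [0,0,0],
    [0,0,0],
    [0,0,0],
    [0,0,0]
  ],
  "fingers": [-0.08,-0.08,-0.08,-0.08,-0.08,-0.08,-0.08,-0.08,-0.08,-0.08]
}}

```text
time: 10.7
position: [0.613, 0.0011, 0.1835]
tool_rot: [-1.145, 1.298, -1.294]
ft_force: [0.5, 5.4, 6.2]
grip_width: 0.458
```

```bash
python3 -c "
from h import *
import cv2
st()
a=ctrl.get_image('side')[130:250,270:400];cv2.imwrite('pics/side9.png',cv2.resize(a,None,fx=5,fy=5))
"
```

```text
t10.70 loc mm [-21.9 -19.2  33.5] F loc [-0.2  5.4  6.2] grip 0.458
tool axes in locker (cols) [[0.007, 0.002, 1.0], [-1.0, 0.005, 0.007], [-0.005, -1.0, 0.002]]
```

View pics/side9.png

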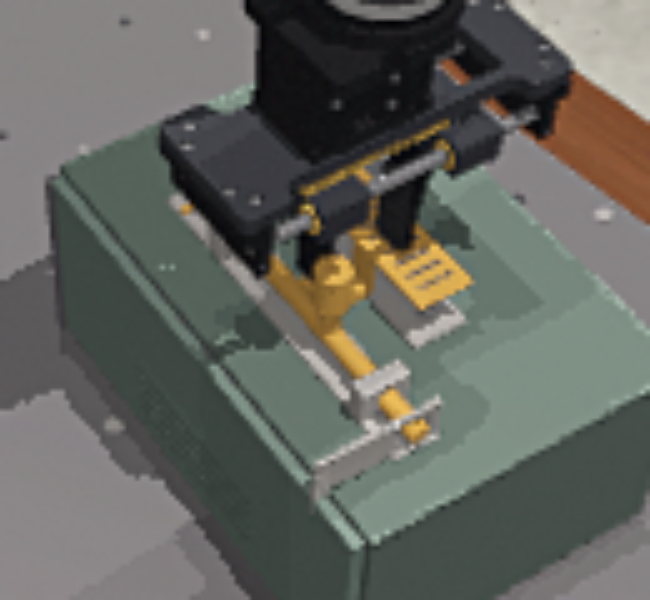

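The bolt is going through the eye; the catch is still held.

>>> {"api": "play_rows", "payload": {
  "translation": [
    [2,0,0],
    [2,0,0],
    [2,0,0],
    [2,0,0],
    [2,0,0],
    [2,0,0],
    [2,0,0],
    [1,0,0],
    [1,0,0],
    [0,0,0]
  ],
  "turn": [
    [0,0,0],
    [0,0,0],
    [0,0,0],
    [0,0,0],
    [0,0,0],
    [0,0,0],
    [0,0,0],
    [0,0,0],
    [0,0,0],
    [0,0,0]
  ],
  "fingers": [-0.08,-0.08,-0.08,-0.08,-0.08,-0.08,-0.08,-0.08,-0.08,-0.08]
}}

```text
time: 11.58
position: [0.6111, -0.0138, 0.1835]
tool_rot: [-1.145, 1.297, -1.293]
ft_force: [-0.4, 5.6, 6.3]
grip_width: 0.461
```

```bash
python3 -c "
from h import *
st()
"
```

```text
t11.58 loc mm [-21.9 -34.3  33.5] F loc [-1.1  5.5  6.3] grip 0.461
tool axes in locker (cols) [[0.008, 0.001, 1.0], [-1.0, 0.006, 0.008], [-0.006, -1.0, 0.002]]
```

>>> {"api": "play_rows", "payload": {
  "translation": [
    [1,0,0],
    [1,0,0],
    [1,0,0],
    [1,0,0],
    [1,0,0],
    [0,0,0],
    [0,0,0],
    [0,0,0],
    [0,0,0],
    [0,0,0]
  ],
  "turn": [
    [0,0,0],
    [0,0,0],
    [0,0,0],
    [0,0,0],
    [0,0,0],
    [0,0,0],
    [0,0,0],
    [0,0,0],
    [0,0,0],
    [0,0,0]
  ],
  "fingers": [-0.08,-0.08,-0.08,-0.08,-0.08,-0.08,-0.08,-0.08,-0.08,-0.08]
}}

```text
time: 12.42
position: [0.611, -0.014, 0.1835]
tool_rot: [-1.142, 1.297, -1.287]
ft_force: [0.3, 12.7, 6.7]
grip_width: 0.464
```

```bash
python3 -c "
from h import *
import cv2
st()
a=ctrl.get_image('side')[130:250,270:400];cv2.imwrite('pics/side10.png',cv2.resize(a,None,fx=5,fy=5))
"
```

```text
t12.42 loc mm [-22.  -34.5  33.5] F loc [-1.3 12.6  6.7] grip 0.464
tool axes in locker (cols) [[0.011, 0.002, 1.0], [-1.0, 0.011, 0.011], [-0.011, -1.0, 0.002]]
```

View pics/side10.png

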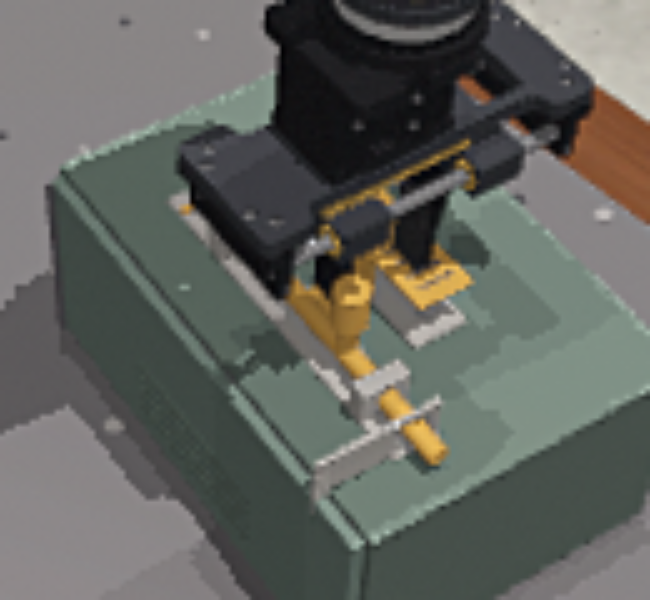

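The bolt is against its stop: the force rose from 5.5 to 12.6 N with no movement. Backing off the knob and lifting.

>>> {"api": "play_rows", "payload": {
  "translation": [
    [-3,0,0],
    [-3,0,0],
    [-3,0,0],
    [0,0,0],
    [0,-4,0],
    [0,-6,0],
    [0,-12,0],
    [0,-20,0],
    [0,-25,0],
    [0,-25,0]
  ],
  "turn": [
    [0,0,0],
    [0,0,0],
    [0,0,0],
    [0,0,0],
    [0,0,0],
    [0,0,0],
    [0,0,0],
    [0,0,0],
    [0,0,0],
    [0,0,0]
  ],
  "fingers": [-0.08,-0.08,-0.08,-0.08,-0.08,-0.08,-0.08,-0.08,-0.08,-0.08]
}}

```text
time: 13.3
position: [0.6096, -0.0143, 0.2751]
tool_rot: [-1.151, 1.301, -1.298]
ft_force: [0.7, 0.1, 0.0]
grip_width: 0.462
```

>>> {"api": "play_rows", "payload": {
  "translation": [
    [-20,-10,-10],
    [-20,0,-20],
    [-20,0,-20],
    [-20,0,-20],
    [-20,0,-20],
    [-20,0,-10],
    [-20,0,0],
    [0,0,0],
    [0,0,0],
    [0,0,0]
  ],
  "turn": [
    [0,0,0],
    [0,0,0],
    [0,0,0],
    [0,0,0],
    [0,0,0],
    [0,0,0],
    [0,0,0],
    [0,0,0],
    [0,0,0],
    [0,0,0]
  ],
  "fingers": [-0.08,-0.08,-0.08,-0.08,-0.08,-0.08,-0.08,-0.08,-0.08,-0.08]
}}

```text
time: 14.13
position: [0.5284, 0.1357, 0.2845]
tool_rot: [-1.15, 1.299, -1.3]
ft_force: [0.2, -0.0, 0.1]
grip_width: 0.459
```

```bash
python3 -c "
from h import *
import cv2
st()
a=ctrl.get_image('side')[130:250,270:400];cv2.imwrite('pics/side11.png',cv2.resize(a,None,fx=5,fy=5))
a=ctrl.get_image('scene')[165:275,260:390];cv2.imwrite('pics/sc11.png',cv2.resize(a,None,fx=5,fy=5))
"
```

```text
t14.13 loc mm [-122.9  103.6  134.5] F loc [ 0.2 -0.   0.1] grip 0.459
tool axes in locker (cols) [[0.004, -0.0, 1.0], [-1.0, -0.001, 0.004], [0.001, -1.0, -0.0]]
```

View pics/side11.png

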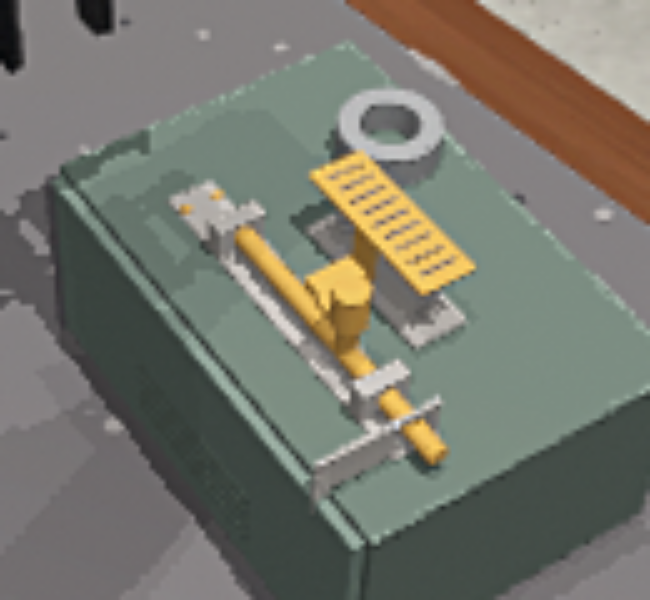

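View pics/sc11.png

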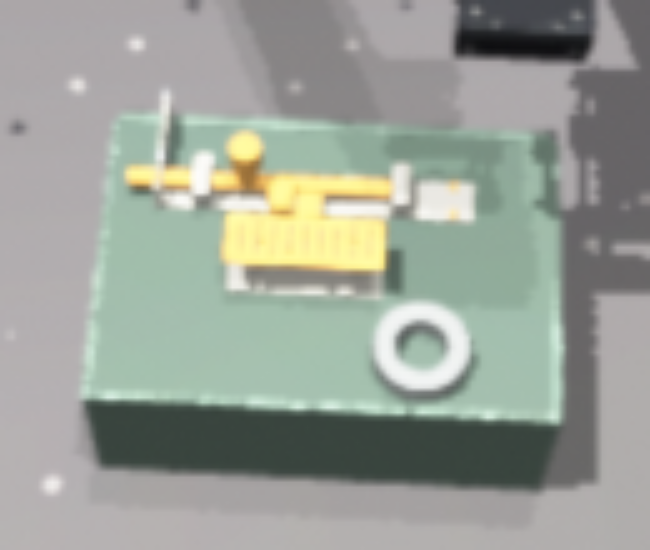

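```bash
python3 -c "
from h import *
for p in [(302,147),(246,147)]: print('knob',(w2l(ray('scene',sc(p),.212))*1000).round(1))
for p in[(226,212),(386,219),(222,262),(385,269)]:print('plate',(w2l(ray('scene',sc(p),.194))*1000).round(1))
st();print(ctrl.close_job())
"
```

```text
knob [-51.6 -17.8  62. ]
knob [-49.7 -53.2  62. ]
plate [-12.1 -63.8  44. ]
plate [-12.5  37.3  44. ]
plate [ 22.9 -63.8  44. ]
plate [22.4 37.7 44. ]
t14.23 loc mm [-122.6  103.2  134.6] F loc [ 1.1 -0.  -0.2] grip 0.461
tool axes in locker (cols) [[0.002, -0.0, 1.0], [-1.0, -0.001, 0.002], [0.001, -1.0, -0.0]]
the job is handed in; nothing more can be done
None
```

The locker is shut and locked, and I handed the job in at 14.2 s.

- **Door:** I pushed it with the closed fingertips until it stopped moving and the force rose to 15 N. It looks flush in the last side and scene pictures.
- **Bolt:** I held the catch plate about 10 mm down (6 N) with one fingertip and pushed the knob with the other. It ran to its stop, where the force rose from 5.5 to 12.6 N with no further movement. In the scene camera the knob had moved about 35.4 mm of the nominal 36, which agrees within the reading error, and the bolt shows through the eye.
- **Catch:** after I let go, the plate's corners looked the same as in the first scene picture, so it is back up.

At hand-in the arm stood clear of everything, with readings of about 1 N or less. I did not touch the collar, key, pin or pry bar. Early locker fits from the scene and side cameras differed by up to about 5 mm. The wrist view then settled it to about 1–2 mm. No other check failed.

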